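Hook the service tag onto the router's eye

ROBOT

A 6-joint arm with a two-finger parallel gripper is mounted at the origin on the work surface. World frame = base frame: x ahead of the robot, y to its left, z up, the work surface at z = 0. Lengths are in mm, angles in rad, forces in N, time in s.
With the tool pointing down it reaches from about 400 to 825 mm from the base axis. Payload 7 kg.
Tool frame: the origin (TCP) lies at the very end of the fingers, on their centre line; the grasp point (between the pads) lies 19 mm behind it (pinch_z is the distance from the TCP to the grasp point, in mm); z points along the fingers, y is the line along which they close (so a half turn about z gives the same grasp; the last joint's range is limited). The gripper opens to 85 mm and grips with 20 to 120 N. Pads are 22 mm wide; open, the fingers measure 114 mm over their backs; the gripper's body (76 mm by 85 mm) begins 54 mm behind the grasp point. The pads swing forward as they close: fully open they stand 13 mm farther back than shut.
Start: joints at [-1.041, 0.359, 0.012, 0, -1.224, -0.288], TCP at [161.603, -655.347, 231.302] pointing down, gripper open.
Joint ranges: [-3.07, 3.07], [-1.43, 2.12], [-1.02, 1.25], [-3.03, 1.67], [-3.05, -0], [-3.03, 3.03]. Speed limits (rad/s): [2.39, 2.39, 3.01, 3.14, 3.14, 3.14].

INTERFACE

Orientations are given as a unit quaternion [x, y, z, w].
In Python, from cell import state, get_image, hand_in, pinch_z gives the robot as it stands.
- The arm moves only by the tool jog_arm, never from a script. Its argument "motion" is a list of rows, each an object with "jaw": the opening, from 0 (shut) to 1 (fully open); "delta_pos": the shift along the tool's x, y, z in units of 0.25 m (1.0 is 0.25 m), a list of three; "yaw": the turn about the tool's z in units of pi/2 rad (1.0 is pi/2 rad). In form: [{"jaw": jaw, "delta_pos": [dx, dy, dz], "yaw": yaw}, ...]. A call has 1 to 5 rows; each row is the pose to reach, as a shift and turn from the pose commanded when the call began, along the tool's axes at that moment; what a row does not reach only later rows make up. A row lasts 1/12 s, in which the tool goes at most 41.7 mm and 7.16 degrees, less where a joint would pass 70% of its speed; a pose out of reach is approached as far as the arm can. A call with a number of a shift or a turn outside -1 to 1 is refused whole. A call with a gripper value outside its range is refused whole. The fingers move at their own pace and stop on an object; "squeeze" is the grip in N (left out, the last holds). Time passes only in rows, so rows that repeat a pose let the fingers close. It gives the time, the measured TCP pose, the force, the opening and the grip force at its end, in the units of the state.
- state(): the state, without advancing time (a new reading comes with each control period).
- get_image(name): name is "side" or "top" or "wrist"; returns a dict with "image" (400x640x3 uint8, red, green, blue), "vfov" (degrees; the focal length in pixels is half the picture's height over the tangent of half this angle, whatever the lens; pixels are square), "cx", "cy" (the principal point, pixels), "origin" and "attitude" of the camera in the world; the wrist camera has in their place "mount" (4x4, takes a point from camera to tool coordinates, whose origin is the TCP and whose axes are the flange's). Camera axes: x right, y down, z forward; pixel columns grow to the right and rows downward; lengths in mm; the calibration is good to about 2 mm. A picture is of the moment at which its call begins: read the wrist's pose just before it. There is no depth.
- hand_in(): hands the job in; it is judged then, once.
The state is a dict: "clock": time; "joints": joint angles; "dq": joint speeds; "tau": joint torques, N m; "position": TCP position; "tcp_rot": TCP orientation; "force": force on the tool from outside, world axes, zero at the start; "ft_torque": the same for the moment, N m; "grip_width": finger opening in mm; "gripper_force": force on a finger pad.
Only numpy, scipy, OpenCV 4.12 (cv2) and the standard library are available. Lean on these libraries where they do the work, as an engineer would, in place of code of your own. Each camera call takes 0.05 s, during which the arm holds its last target. There are 200 camera calls.

TASK

This router is going out for service: hook the orange C-hook tag onto the round steel eye on the router's side. Lead the hook's open tip through the eye and swing the hook round along its own curve until the eye sits about at the middle of the curve, then set the tag down upright on the desk and let go. Leave the blue and white tags where they are.

Things in the scene. Friction and masses are not known exactly. Their poses are not given: they have to be found in the camera images.
- orange_grip (a point): Orange plastic C-hook lying flat (70 g): half circle of 8 mm round bar on a short shank with an upright tag plate, 26 (x) x 10 (y) x 56 mm high; this point is the plate's centre, pinch its 10 mm. z up; x along the shank, the way the tip points too. In its axes, mm: curve's centre (-30, 40), centre line radius 40, middle of curve (-70, 40), tip end (-22, 80), shank from (-30, 0); bar at z -24.
- eye (a point): Centre of an upright steel ring fixed at the side of the white router (fixed; 37 mm high, antennas 190). Opening 36 mm, wire 7 mm; centre 25 mm above the desk, its foot on the desk. x: its axis; z up; casing from 32 mm towards +y, with a stem; -y side free. Hooking: curve's centre at y = -40 mm, the tip enters towards +x as the hook turns clockwise from above, till the hook's x points along the eye's -y.
- blue_grip (a point): Bystander, not to be disturbed: the same tag in blue. Centre of its tag plate; axes and sizes as for the orange one.
- white_grip (a point): Bystander, not to be disturbed: the same tag in white. Centre of its tag plate; axes and sizes as for the orange one.
Things that resemble listed ones, but are neither listed nor needed, are in the scene too. What is meant by the part that bears orange_grip is not turquoise, and is the smaller of those in its own colour.

How it is judged (in metres and radians):
At the end, for the whole second after the job is handed in: The orange bar passes through the eye; the eye's centre is within 22 mm along and 20 mm across of the middle of the curve, the bar there within 40 degrees of the eye's axis; the tag stands on the desk, upright within 15 degrees (its centre under 45 mm high), released and at rest (x of eye in the frame of orange_grip between -0.09 and -0.05 m and y of eye in the frame of orange_grip between 0.018 and 0.062 m and z of eye in the frame of orange_grip above -0.04 m and angle between the y axis of orange_grip and the x axis of eye, either way round below 0.7 rad and height (world z) of orange_grip below 0.045 m and angle between orange_grip's own z axis and vertical below 0.26 rad and linear speed of orange below 0.03 m/s); the robot touches nothing.
It fails at once if the blue or the white tag is moved more than 30 mm (distance of any of blue_grip, white_grip from where it was at the start of the episode above 0.03 m).
It also fails if it takes over 48 s, if anything falls off the work surface, if the arm or the gripper's body presses on something with over 40 N, if the wrist force passes 120 N, or if a joint passes its speed limit or range.

## Working session

There is one attempt and no reset: what is moved stays moved. The work goes in short steps, Python scripts to look and compute and a tool call to move; the robot and the scene stay as the last step left them, time stands still between calls to the robot, and variables do not carry over. Pictures are saved under pics/ and viewed, at most 10 in all, crops included, and the job is handed in when it is done.

Besides the shell and the picture viewer there is one more tool, called after "Request:" as a command line: name --argument value ..., lists and objects as JSON in quotes. jog_arm: Moves the arm, as the interface text tells. Its arguments: {"type":"object","properties":{"motion":{"type":"array","items":{"type":"object","properties":{"jaw":{"type":"number"},"delta_pos":{"type":"array","items":{"type":"number"}},"yaw":{"type":"number"}}}},"squeeze":{"type":"number"}},"required":["motion"]}

```bash
mkdir -p pics; ls; cat > h.py <<'E'
import numpy as np, cv2
from scipy.spatial.transform import Rotation as R
from cell import state,get_image,hand_in
def cam(name):
    s=state(); d=get_image(name)
    im=np.array(d["image"]); f=im.shape[0]/2/np.tan(np.radians(d["vfov"])/2)
    if name=="wrist":
        T=np.eye(4);T[:3,:3]=R.from_quat(s["tcp_rot"]).as_matrix();T[:3,3]=s["position"]
        M=T@np.array(d["mount"]);o=M[:3,3];A=M[:3,:3]
    else:
        o=np.array(d["origin"]);A=np.array(d["attitude"])
        if A.shape!=(3,3):A=R.from_quat(A.ravel()).as_matrix()
    return dict(im=im,f=f,cx=d["cx"],cy=d["cy"],o=o,A=A)
def ray(c,u,v):
    r=c["A"]@np.array([(u-c["cx"])/c["f"],(v-c["cy"])/c["f"],1]);return r/np.linalg.norm(r)
def onz(c,u,v,z):
    r=ray(c,u,v);return c["o"]+r*(z-c["o"][2])/r[2]
def proj(c,P):
    q=(np.atleast_2d(P)-c["o"])@c["A"];return np.c_[q[:,0]/q[:,2]*c["f"]+c["cx"],q[:,1]/q[:,2]*c["f"]+c["cy"]]
def two(c1,p1,c2,p2):
    r1=ray(c1,*p1);r2=ray(c2,*p2);a=np.linalg.lstsq(np.c_[r1,-r2],c2["o"]-c1["o"],rcond=None)[0]
    P=c1["o"]+a[0]*r1;Q=c2["o"]+a[1]*r2;return (P+Q)/2,np.linalg.norm(P-Q)
def save(n,im):cv2.imwrite("pics/"+n+".png",im[:,:,::-1])
E
python3 - <<'E'
from h import *
import pickle
for n in("top","side"):
    c=cam(n);save(n+"0",c["im"]);print(n,c["o"],c["A"].round(3).tolist(),c["f"],c["cx"],c["cy"])
    pickle.dump(c,open(n+".pkl","wb"))
print(state())
E
```

```text
pics
top [351.29330526 -85.80914736 928.41859713] [[-0.019, -0.991, 0.133], [-1.0, 0.02, 0.009], [-0.011, -0.133, -0.991]] 403.6459945342425 318.123441926841 206.24796714943977
side [  40.74868428 -599.82807241  663.3464001 ] [[0.765, -0.427, 0.482], [-0.644, -0.496, 0.582], [-0.009, -0.756, -0.655]] 515.3888180416624 308.11764075299305 196.50188975798585
{'clock': 0.1, 'joints': array([-1.04089408e+00,  3.59290499e-01,  1.11675059e-02, -2.67011704e-04,
       -1.22412026e+00, -2.88096568e-01]), 'dq': array([ 8.98645814e-05, -2.27039237e-03,  2.33539047e-03,  1.64803687e-03,
       -5.29155197e-04,  2.07932257e-04]), 'tau': array([-9.70665860e-04, -5.84763515e+01,  2.94107366e+01,  6.95455894e+00,
       -3.13560689e-03, -5.87381663e-06]), 'position': array([ 161.49014944, -654.96038988,  230.48829236]), 'tcp_rot': array([-1.20563350e-01,  9.92705364e-01,  7.13712513e-04, -1.72538074e-04]), 'force': array([-0.02277627,  0.18886764,  0.10809146]), 'ft_torque': array([-0.03836649, -0.02454297, -0.01741821]), 'gripper_force': 0.0, 'grip_width': 85.59566749405934}
```

View pics/top0.png

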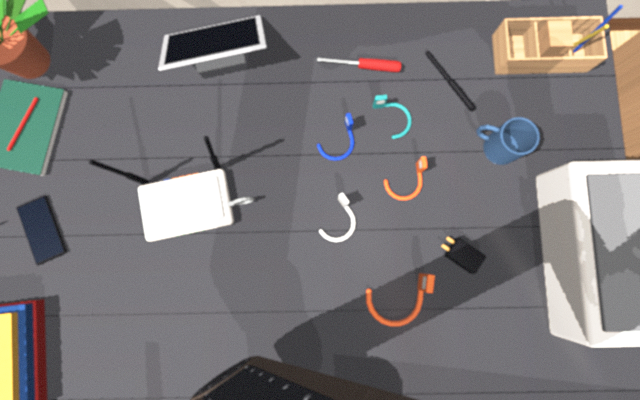

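View pics/side0.png

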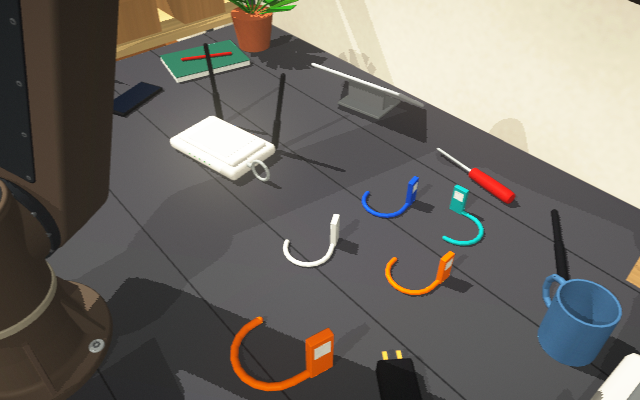

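Small orange hook: plate at top (423,163), bar (403,185); side (446,267). It could be confused with the big orange hook at top (427,283), turquoise (380,100), blue (350,120) and white (343,200). The eye is at top (243,202), side (260,170). I choose the smaller orange one.

```bash
cat >> h.py <<'E'
def comps(im,lo,hi,amin=60):
    m=cv2.inRange(cv2.cvtColor(im,cv2.COLOR_RGB2HSV),np.array(lo),np.array(hi))
    n,l,st,ce=cv2.connectedComponentsWithStats(m)
    return [(l==i,st[i],ce[i]) for i in range(1,n) if st[i][4]>=amin]
def fitcirc(p):
    A=np.c_[2*p,np.ones(len(p))];x=np.linalg.lstsq(A,(p**2).sum(1),rcond=None)[0]
    return x[:2],np.sqrt(x[2]+x[0]**2+x[1]**2)
E
python3 - <<'E'
from h import *
import pickle
c=pickle.load(open("top.pkl","rb"))
for m,st,ce in comps(c["im"],(5,150,90),(18,255,255)):
    print(st,ce.round(1),onz(c,*ce,4).round(1))
    if 380<ce[0]<430 and 150<ce[1]<205:
        v,u=np.nonzero(m);k=(v>168); P=np.array([onz(c,a,b,4)[:2] for a,b in zip(u[k],v[k])])
        C,r=fitcirc(P);print("circle",C,r)
        tip=u[v.argmin()] 
        q=np.nonzero(v<167)[0];print("plate px",u[q].min(),u[q].max(),v[q].min(),v[q].max())
s=pickle.load(open("side.pkl","rb"))
print("eye",two(c,(244,202),s,(260,170)),onz(c,244,202,25),onz(s,260,170,25))
save("crop0",cv2.resize(np.vstack([c["im"][145:215,350:450],c["im"][160:230,190:290]]),None,fx=4,fy=4,interpolation=cv2.INTER_CUBIC))
save("cropside",cv2.resize(s["im"][130:200,220:300],None,fx=6,fy=6,interpolation=cv2.INTER_CUBIC))
E
```

```text
[384 157  44  42 256] [412.2 181.7] [ 528.1 -297.6    4. ]
circle [ 534.17640903 -277.33746575] 41.27878236103502
plate px 416 427 157 166
[366 274  69  52 675] [403.3 302.6] [ 254.1 -264.1    4. ]
eye (array([485.47282641,  88.26158515,  30.12810731]), np.float64(1.8077994862137927)) [485.46413058  89.7314625   25.        ] [489.86277895  93.37578557  25.        ]
```

View pics/crop0.png

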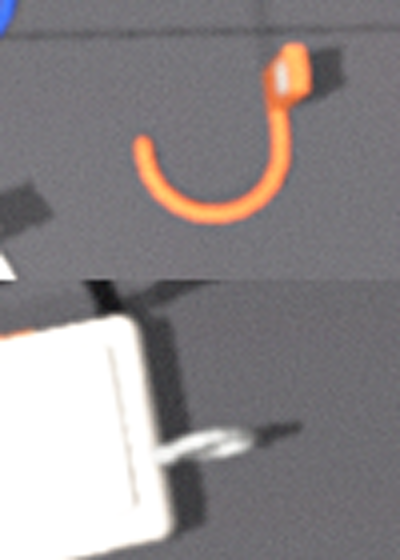

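View pics/cropside.png

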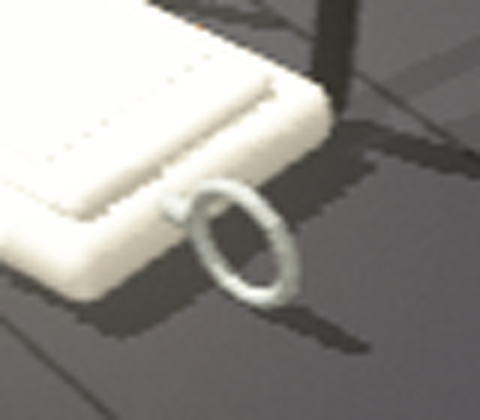

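Crops: the small orange C is confirmed, with its plate at upper right and the C opening upward in the image. The eye ring is nearly edge-on in the top view, about (243.5,200.5), and its axis is at about +11° from world x. In the side view the ring's centre is about (260.7,170.5).

```bash
cat >> h.py <<'E'
def go(x,y,z,yaw=None):
    """print jog numbers to reach a TCP pose; yaw = world angle (deg) of tool y"""
    s=state();M=R.from_quat(s["tcp_rot"]).as_matrix()
    d=M.T@(np.array([x,y,z])-s["position"])/250
    ty=np.degrees(np.arctan2(M[1,1],M[0,1]))
    w=0 if yaw is None else -(((yaw-ty+180)%360)-180)/90
    print("pos",s["position"].round(1),"ty %.1f"%ty,"delta",d.round(3),"yaw %.3f"%w,"j",s["joints"].round(2),"t",s["clock"])
E
python3 - <<'E'
from h import *
go(161.5,-655,310);go(540,-300,310,90);go(500,-290,260)
E
```

```text
pos [ 161.5 -655.   230.5] ty 103.8 delta [ 0.     0.    -0.318] yaw 0.000 j [-1.04  0.36  0.01 -0.   -1.22 -0.29] t 0.1
pos [ 161.5 -655.   230.5] ty 103.8 delta [-1.81   1.017 -0.317] yaw 0.154 j [-1.04  0.36  0.01 -0.   -1.22 -0.29] t 0.1
pos [ 161.5 -655.   230.5] ty 103.8 delta [-1.664  1.093 -0.117] yaw 0.000 j [-1.04  0.36  0.01 -0.   -1.22 -0.29] t 0.1
```

Request:
jog_arm --motion '[{"jaw": 1,"delta_pos": [0,0,-0.16],"yaw": 0},{"jaw": 1,"delta_pos": [0,0,-0.32],"yaw": 0}]'

```text
clock: 0.27
position: [161.0, -653.8, 308.9]
tcp_rot: [-0.121, 0.993, 0.003, -0.001]
force: [-0.3, -1.0, 1.5]
grip_width: 85.2
gripper_force: 0.0
```

Request:
jog_arm --motion '[{"jaw": 1,"delta_pos": [-0.72,0.41,0],"yaw": 0},{"jaw": 1,"delta_pos": [-0.72,0.41,0],"yaw": 0},{"jaw": 1,"delta_pos": [-0.72,0.41,0],"yaw": 0},{"jaw": 1,"delta_pos": [-0.72,0.41,0],"yaw": 0},{"jaw": 1,"delta_pos": [-0.72,0.41,0],"yaw": 0}]'

```text
clock: 0.68
position: [312.7, -511.0, 311.0]
tcp_rot: [-0.12, 0.993, 0.0, -0.0]
force: [0.6, -0.8, 0.2]
grip_width: 85.2
gripper_force: 0.0
```

Request:
jog_arm --motion '[{"jaw": 1,"delta_pos": [-0.72,0.41,0],"yaw": 0.1},{"jaw": 1,"delta_pos": [-0.72,0.41,0],"yaw": 0.1},{"jaw": 1,"delta_pos": [-0.72,0.41,0],"yaw": 0.1},{"jaw": 1,"delta_pos": [-0.72,0.41,0],"yaw": 0.1},{"jaw": 1,"delta_pos": [-0.72,0.41,0],"yaw": 0.1}]'

```text
clock: 1.1
position: [461.7, -369.6, 311.2]
tcp_rot: [-0.042, 0.999, 0.0, -0.0]
force: [-0.2, -1.1, 0.5]
grip_width: 85.6
gripper_force: 0.0
```

```bash
python3 - <<'E'
from h import *
go(500,-290,260,97)
c=cam("wrist");save("w1",c["im"]);print(c["o"],c["A"].round(2).tolist(),c["f"],proj(c,[[560,-300,28],[534,-277,4]]))
E
```

```text
pos [ 461.7 -369.6  311.2] ty 94.9 delta [-0.18   0.304  0.205] yaw -0.024 j [-0.34  0.18 -0.05 -0.   -1.34 -1.14] t 1.1
[ 377.97726352 -376.72182058  454.16880941] [[-0.08, 0.94, 0.33], [1.0, 0.08, 0.03], [-0.0, 0.33, -0.94]] 355.5949152420408 [[364.50875506 225.58633802]
 [381.70196155 202.04099034]]
```

```bash
python3 - <<'E'
from h import *
import pickle
c=cam("wrist");pickle.dump(c,open("w1.pkl","wb"))
for m,st,ce in comps(c["im"],(5,140,80),(18,255,255)): print(st,ce.round(1),onz(c,*ce,4).round(1))
save("w1c",cv2.resize(c["im"][150:270,310:450],None,fx=5,fy=5,interpolation=cv2.INTER_CUBIC))
E
```

```text
[373   0  30  21 411] [386.3   9. ] [ 307.7 -301.7    4. ]
[346 165  69  78 631] [370.6 195.5] [ 530.6 -289.     4. ]
```

View pics/w1c.png

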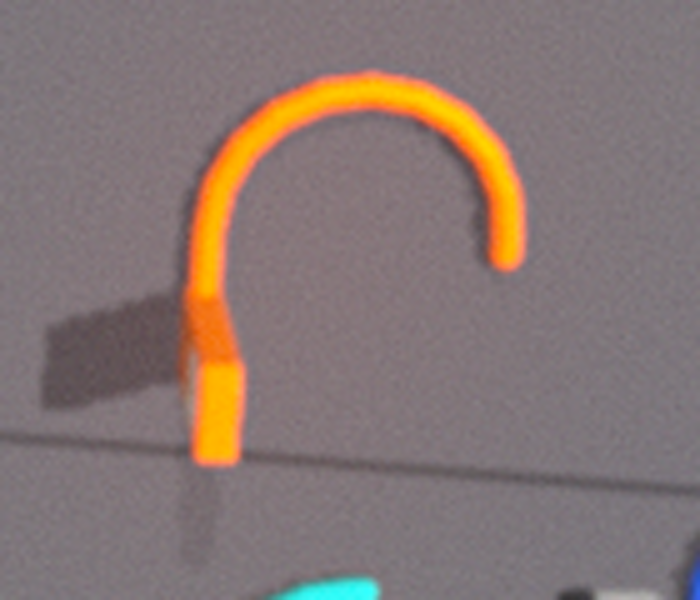

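The wrist crop shows the orange hook: plate top face spans crop (197,363)–(240,465), tip end at (507,272), crown of the curve at (365,92). Now I'll work out the pose.

```bash
python3 - <<'E'
from h import *
import pickle
c=pickle.load(open("w1.pkl","rb"))
px=lambda x,y:(310+(x+.5)/5-.5,150+(y+.5)/5-.5)
Q=np.array([onz(c,*px(*p),56)[:2] for p in[(197,363),(245,366),(240,465),(195,463)]])
print("plate",Q.mean(0),"sides",[np.linalg.norm(Q[i]-Q[i-1]).round(1) for i in range(4)])
d=(Q[2]+Q[3]-Q[0]-Q[1]);print("ang",np.degrees(np.arctan2(d[1],d[0])))
m=[m for m,st,ce in comps(c["im"],(5,140,80),(18,255,255)) if st[1]>100][0]
v,u=np.nonzero(m);k=v<204
P=np.array([onz(c,a,b,4)[:2] for a,b in zip(u[k],v[k])]);C,r=fitcirc(P);print("circ",C,r)
t=onz(c,*px(507,272),4)[:2];print("tip",t)
for p,q in((Q.mean(0),(30,-40)),(t,(8,40))):
    e=p-C;print(np.linalg.norm(e),np.degrees(np.arctan2(e[1],e[0])-np.arctan2(q[1],q[0])))
E
```

```text
plate [ 562.93747159 -313.15006877] sides [np.float64(26.9), np.float64(11.7), np.float64(26.7), np.float64(11.2)]
ang 5.0651849861594975
circ [ 530.4254053  -275.52930098] 39.84857865366168
tip [ 537.83324698 -233.03227638]
49.72279782818606 3.9638517471162134
43.13783974793743 1.421808303868273
```

```bash
python3 - <<'E'
from h import *
go(563,-313.3,120,94)
E
```

```text
pos [ 464.1 -367.7  310.6] ty 95.1 delta [-0.413  0.18   0.762] yaw 0.013 j [-0.34  0.18 -0.05 -0.   -1.34 -1.14] t 1.2
```

Request:
jog_arm --motion '[{"jaw": 0.6,"delta_pos": [-0.413,0.18,0.5],"yaw": 0.013},{"jaw": 0.6,"delta_pos": [-0.413,0.18,0.5],"yaw": 0.013},{"jaw": 0.6,"delta_pos": [-0.413,0.18,0.7],"yaw": 0.013},{"jaw": 0.6,"delta_pos": [-0.413,0.18,0.76],"yaw": 0.013},{"jaw": 0.6,"delta_pos": [-0.413,0.18,0.76],"yaw": 0.013}]'

```text
clock: 1.62
position: [554.9, -320.2, 133.7]
tcp_rot: [-0.032, 0.999, -0.0, 0.0]
force: [0.2, -1.3, -1.2]
grip_width: 51.3
gripper_force: 0.0
```

Request:
jog_arm --motion '[{"jaw": 0.6,"delta_pos": [0,0,0],"yaw": 0},{"jaw": 0.6,"delta_pos": [0,0,0],"yaw": 0}]'

```text
clock: 1.78
position: [553.2, -320.1, 132.5]
tcp_rot: [-0.033, 0.999, 0.001, -0.003]
force: [0.2, -0.0, 1.1]
grip_width: 51.1
gripper_force: 0.0
```

```bash
python3 - <<'E'
from h import *
go(563,-313.3,20,94)
E
```

```text
pos [ 553.2 -320.1  132.5] ty 93.7 delta [-0.043  0.024  0.45 ] yaw -0.003 j [-0.22  0.38 -0.2  -0.   -1.   -1.29] t 1.7833
```

Request:
jog_arm --motion '[{"jaw": 0.6,"delta_pos": [-0.041,0.027,0.1],"yaw": -0.003},{"jaw": 0.6,"delta_pos": [-0.041,0.027,0.2],"yaw": -0.003},{"jaw": 0.6,"delta_pos": [-0.041,0.027,0.3],"yaw": -0.003},{"jaw": 0.6,"delta_pos": [-0.041,0.027,0.4],"yaw": -0.003},{"jaw": 0.6,"delta_pos": [-0.041,0.027,0.45],"yaw": -0.003}]'

```text
clock: 2.2
position: [563.8, -313.9, 22.5]
tcp_rot: [-0.034, 0.999, 0.0, 0.0]
force: [-0.9, -0.5, -0.9]
grip_width: 51.2
gripper_force: 0.0
```

Request:
jog_arm --motion '[{"jaw": 0.6,"delta_pos": [0,0,0],"yaw": 0},{"jaw": 0.6,"delta_pos": [0,0,0],"yaw": 0}]'

```text
clock: 2.37
position: [564.9, -314.1, 24.3]
tcp_rot: [-0.034, 0.999, -0.0, 0.0]
force: [0.1, 0.9, 0.6]
grip_width: 51.3
gripper_force: 0.0
```

```bash
python3 - <<'E'
from h import *
go(563,-313.3,20,94)
E
```

```text
pos [ 564.9 -314.1   24.3] ty 94.0 delta [0.007 0.004 0.017] yaw -0.001 j [-0.21  0.5  -0.29  0.   -0.78 -1.3 ] t 2.3667
```

Close with about 50 N, then lift a little.

Request:
jog_arm --motion '[{"jaw": 0,"delta_pos": [0.006,0.004,0.015],"yaw": 0},{"jaw": 0,"delta_pos": [0.006,0.004,0.015],"yaw": 0},{"jaw": 0,"delta_pos": [0.006,0.004,0.015],"yaw": 0},{"jaw": 0,"delta_pos": [0.006,0.004,0.015],"yaw": 0},{"jaw": 0,"delta_pos": [0.006,0.004,0.015],"yaw": 0}]' --squeeze 60

```text
clock: 2.78
position: [563.5, -312.5, 20.4]
tcp_rot: [-0.035, 0.999, -0.0, 0.001]
force: [-1.2, 1.2, 7.2]
grip_width: 9.4
gripper_force: 59.2
```

Request:
jog_arm --motion '[{"jaw": 0,"delta_pos": [0,0,0],"yaw": 0},{"jaw": 0,"delta_pos": [0,0,0],"yaw": 0},{"jaw": 0,"delta_pos": [0,0,0],"yaw": 0}]'

```text
clock: 3.03
position: [563.5, -312.6, 20.5]
tcp_rot: [-0.035, 0.999, -0.0, 0.001]
force: [-0.0, 1.0, 6.5]
grip_width: 9.1
gripper_force: 59.2
```

Request:
jog_arm --motion '[{"jaw": 0,"delta_pos": [0,0,-0.06],"yaw": 0},{"jaw": 0,"delta_pos": [0,0,-0.2],"yaw": 0},{"jaw": 0,"delta_pos": [0,0,-0.36],"yaw": 0},{"jaw": 0,"delta_pos": [0,0,-0.52],"yaw": 0}]'

```text
clock: 3.37
position: [562.1, -312.1, 150.1]
tcp_rot: [-0.035, 0.999, 0.0, -0.001]
force: [1.6, 0.1, -0.8]
grip_width: 9.5
gripper_force: 58.4
```

Request:
jog_arm --motion '[{"jaw": 0,"delta_pos": [0,0.1,0],"yaw": 0},{"jaw": 0,"delta_pos": [0,0.22,0],"yaw": 0},{"jaw": 0,"delta_pos": [0,0.34,0],"yaw": 0},{"jaw": 0,"delta_pos": [0,0.46,0],"yaw": 0},{"jaw": 0,"delta_pos": [0,0.57,0],"yaw": 0}]'

```text
clock: 3.78
position: [552.6, -168.7, 149.4]
tcp_rot: [-0.034, 0.999, 0.0, 0.0]
force: [1.5, 0.5, -1.2]
grip_width: 9.0
gripper_force: 58.7
```

Request:
jog_arm --motion '[{"jaw": 0,"delta_pos": [0,0.12,0],"yaw": -0.07},{"jaw": 0,"delta_pos": [0,0.24,0],"yaw": -0.14},{"jaw": 0,"delta_pos": [0,0.36,0],"yaw": -0.21},{"jaw": 0,"delta_pos": [0,0.47,0],"yaw": -0.28},{"jaw": 0,"delta_pos": [0,0.52,0],"yaw": -0.35}]'

```text
clock: 4.2
position: [543.8, -37.9, 149.5]
tcp_rot: [-0.308, 0.951, 0.0, 0.0]
force: [0.3, -0.1, -0.6]
grip_width: 9.2
gripper_force: 58.7
```

Request:
jog_arm --motion '[{"jaw": 0,"delta_pos": [0,0,0],"yaw": 0},{"jaw": 0,"delta_pos": [0,0,0],"yaw": 0}]'

```text
clock: 4.37
position: [544.0, -39.8, 149.4]
tcp_rot: [-0.304, 0.953, 0.0, 0.0]
force: [-0.8, -0.8, -0.7]
grip_width: 9.4
gripper_force: 58.7
```

```bash
python3 - <<'E'
from h import *
import pickle
t,s=pickle.load(open("top.pkl","rb")),pickle.load(open("side.pkl","rb"))
print("ant tip",two(t,(207,137),s,(283,75)),"base",two(t,(216,166),s,(276,150)))
go(540,-30,150)
w=cam("wrist");pickle.dump(w,open("w2.pkl","wb"));save("w2",w["im"])
print(proj(w,[[487,89.5,25]]),w["o"])
E
```

```text
ant tip (array([586.78908834, 129.7909386 , 187.65629077]), np.float64(2.015243642308116)) base (array([578.857766  , 161.72920989,  -4.91846378]), np.float64(3.0368460534876127))
pos [544.  -39.8 149.4] ty 125.4 delta [-0.01   0.041 -0.003] yaw 0.000 j [ 0.29  0.22 -0.39 -0.   -0.97 -1.24] t 4.3667
[[488.17456486 219.66426566]] [475.66729144 -88.93387864 292.27504048]
```

View pics/w2.png

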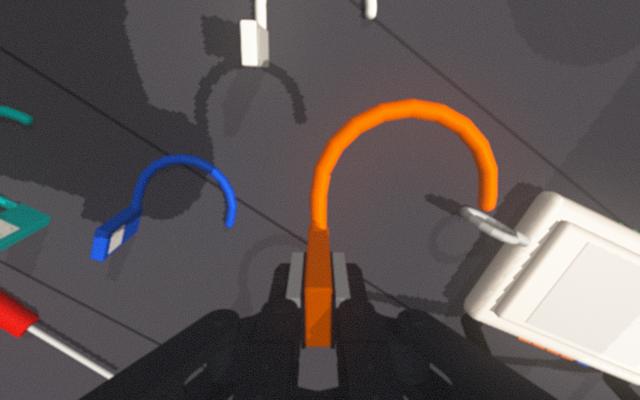

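The wrist view shows the orange hook held level. Its tip at (489,205) overlaps the eye ring in the picture; the ring runs from about (463,208) to (520,242), with the router behind it. Joint 6 would run out of range at the full swing. So I plan to swing to about -63° and add a 10–12 mm slide along the eye's axis, which stays inside the tolerances.

```bash
python3 - <<'E'
from h import *
import pickle
t,s,w=[pickle.load(open(n+".pkl","rb")) for n in("top","side","w2")]
print(two(t,(243.5,200.5),s,(260.7,170.5)))
for c,p in((t,(243.5,200.5)),(s,(260.7,170.5)),(w,(490,224))): print(onz(c,*p,25).round(1))
# router side edge, top view: white mask -> right edge line at z~37
m=(t["im"].min(2)>200).astype(np.uint8)[165:242,130:240]
n,l,st,ce=cv2.connectedComponentsWithStats(m);i=1+st[1:,4].argmax()
r=cv2.minAreaRect(np.argwhere(l==i)[:,::-1].astype(np.float32)+[130,165].__class__([0,0]) if 0 else np.argwhere(l==i)[:,::-1].astype(np.float32))
b=cv2.boxPoints(r)+[130,165];B=np.array([onz(t,*p,37)[:2] for p in b]);print(B.round(1))
for k in range(4):
    d=B[k]-B[k-1];print(np.linalg.norm(d).round(1),np.degrees(np.arctan2(d[1],d[0])).round(1))
# ring ends in wrist image
a=onz(w,463,208,25);b=onz(w,517,240,25);d=a-b;print("ring horiz",a.round(1),b.round(1),np.linalg.norm(d),np.degrees(np.arctan2(d[1],d[0]))+90)
save("w2e",cv2.resize(w["im"][180:270,430:550],None,fx=6,fy=6,interpolation=cv2.INTER_CUBIC))
E
```

```text
(array([489.13854679,  90.54900512,  25.71112775]), np.float64(0.7553568537078371))
[488.9  90.9  25. ]
[490.   91.1  25. ]
[488.9  93.4  25. ]
[[524.3 335.9]
 [567.4 115.2]
 [440.1  87.7]
 [398.3 304.4]]
129.9 14.0
224.9 -79.0
130.3 -167.8
220.7 100.9
ring horiz [491.4  65.8  25. ] [486.4 122.   25. ] 56.3951117808194 5.118578584609139
```

View pics/w2e.png

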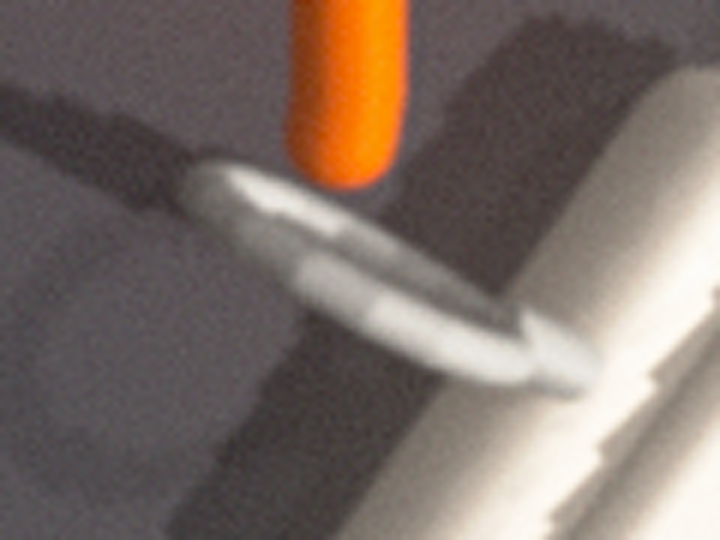

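The crop shows the ring clearly: outer left end at crop (183,190), right end at (533,355), stem to the router beyond it. All views agree on eye ≈ (489,91.5,25) with its axis at about 12°.

```bash
cat >> h.py <<'E'
E0=np.array([489.,91.5]);PHI=12.
def rot(a):a=np.radians(a);return np.array([[np.cos(a),-np.sin(a)],[np.sin(a),np.cos(a)]])
def plate(th): return E0+rot(PHI)@[0,-40]+rot(PHI+th)@[30,-40]
def hook():
    s=state();M=R.from_quat(s["tcp_rot"]).as_matrix();th=np.degrees(np.arctan2(M[1,1],M[0,1]))-90
    return s["position"],th
E
python3 - <<'E'
from h import *
import pickle
w=pickle.load(open("w2.pkl","rb"))
p,th=hook();t=p[:2]+rot(th)@[-22,80];print("tip pred",proj(w,[[*t,p[2]-20.5+4]]),"seen ~487,211")
P=plate(30);print(P);go(*P,110,PHI+30+90);go(*P,41.5,PHI+30+90)
E
```

```text
tip pred [[483.79288688 209.33116837]] seen ~487,211
[546.37603665  42.72222114]
pos [544.  -40.5 149.2] ty 125.3 delta [-0.2    0.266  0.157] yaw -0.074 j [ 0.29  0.22 -0.39  0.   -0.97 -1.24] t 4.4167
pos [544.  -40.5 149.2] ty 125.3 delta [-0.2    0.266  0.431] yaw -0.074 j [ 0.29  0.22 -0.39  0.   -0.97 -1.24] t 4.4167
```

Request:
jog_arm --motion '[{"jaw": 0,"delta_pos": [-0.06,0.08,0.05],"yaw": -0.03},{"jaw": 0,"delta_pos": [-0.13,0.17,0.1],"yaw": -0.06},{"jaw": 0,"delta_pos": [-0.2,0.266,0.157],"yaw": -0.074},{"jaw": 0,"delta_pos": [-0.2,0.266,0.157],"yaw": -0.074},{"jaw": 0,"delta_pos": [-0.2,0.266,0.157],"yaw": -0.074}]'

```text
clock: 4.83
position: [545.8, 42.6, 108.9]
tcp_rot: [-0.359, 0.933, -0.0, -0.001]
force: [-0.6, 0.2, -0.8]
grip_width: 9.3
gripper_force: 58.7
```

```bash
python3 - <<'E'
from h import *
P=plate(30);go(*P,41.5,PHI+30+90)
E
```

```text
pos [545.8  42.6 108.9] ty 132.0 delta [-0.002 -0.001  0.27 ] yaw 0.000 j [ 0.44  0.27 -0.43  0.   -0.88 -1.27] t 4.8333
```

Request:
jog_arm --motion '[{"jaw": 0,"delta_pos": [-0.002,-0.001,0.08],"yaw": 0},{"jaw": 0,"delta_pos": [-0.002,-0.001,0.16],"yaw": 0},{"jaw": 0,"delta_pos": [-0.002,-0.001,0.23],"yaw": 0},{"jaw": 0,"delta_pos": [-0.002,-0.001,0.27],"yaw": 0},{"jaw": 0,"delta_pos": [-0.002,-0.001,0.27],"yaw": 0}]'

```text
clock: 5.25
position: [545.6, 41.2, 40.6]
tcp_rot: [-0.358, 0.934, -0.0, -0.002]
force: [-0.5, 0.0, -1.7]
grip_width: 9.4
gripper_force: 58.8
```

Request:
jog_arm --motion '[{"jaw": 0,"delta_pos": [0,0,0],"yaw": 0},{"jaw": 0,"delta_pos": [0,0,0],"yaw": 0}]'

```text
clock: 5.42
position: [547.6, 42.5, 43.4]
tcp_rot: [-0.359, 0.933, -0.0, 0.001]
force: [0.4, 0.1, -0.6]
grip_width: 9.4
gripper_force: 58.8
```

```bash
python3 - <<'E'
from h import *
P=plate(30);go(*P,41.5,PHI+30+90)
s=cam("side");w=cam("wrist")
k=lambda c,x,y:cv2.resize(c["im"][y:y+100,x:x+130],None,fx=4,fy=4,interpolation=cv2.INTER_CUBIC)
q=proj(w,[[*E0,25]])[0].astype(int);print(q)
save("ins",np.hstack([k(s,200,120)[:, :400],k(w,min(q[0]-65,510),max(0,q[1]-50))[:,:400]]))
p,th=hook();print("tip",(p[:2]+rot(th)@[-22,80]).round(1),p[2]-16.5,"side px",proj(s,[[*(p[:2]+rot(th)@[-22,80]),p[2]-16.5]]),state()["force"])
E
```

```text
pos [547.6  42.5  43.4] ty 132.1 delta [0.003 0.004 0.008] yaw 0.001 j [ 0.43  0.35 -0.5   0.   -0.72 -1.27] t 5.4167
[470 229]
tip [477.6  87.5] 27.04015697612963 side px [[256.69013573 173.03039611]] [ 0.37107164 -0.01385195 -1.3247317 ]
```

View pics/ins.png

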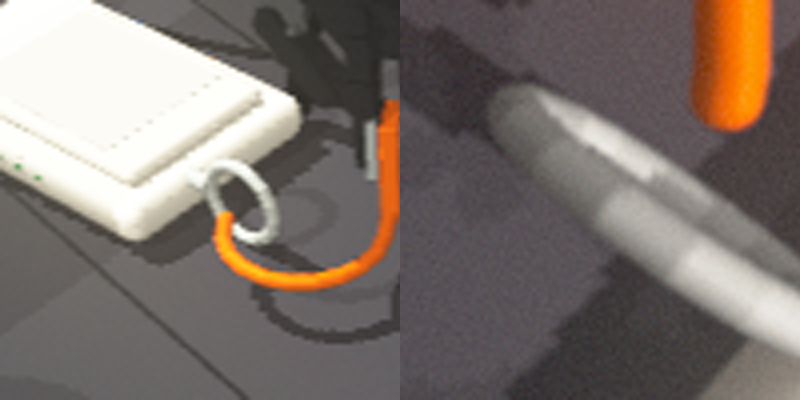

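The side view has the tip at (256,175), in front of the ring at about ring-centre height. The wrist view has it at (487,211), heading through the opening. One numeric cross-check of the lateral offset before swinging.

```bash
python3 - <<'E'
from h import *
w=cam("wrist");s=cam("side")
print("ring free end",onz(w,427,207,25).round(1),"expect",(E0+rot(PHI)@[0,-25]).round(1))
p,th=hook();t=p[:2]+rot(th)@[-22,80];z=p[2]-16.5
print("tip FK",t.round(1),"px",proj(w,[[*t,z]]),"seen 487.5,211.5 ->",onz(w,487.5,210,z).round(1))
print("tip side seen",onz(s,256,174.5,z).round(1)," tip in eye frame",(rot(-PHI)@(t-E0)).round(1))
# ring in side: light grey pixels' box
print("ring side ctr",proj(s,[[*E0,25]]))
P=plate(30);go(*P,41.5,PHI+120)
E
```

```text
ring free end [495.4  66.6  25. ] expect [494.2  67. ]
tip FK [477.3  87.6] px [[485.53784433 209.54375068]] seen 487.5,211.5 -> [476.8  88.5  26.8]
tip side seen [474.   84.8  26.8]  tip in eye frame [-12.2  -1.4]
ring side ctr [[260.20241572 170.60760578]]
pos [547.3  43.   43.3] ty 132.1 delta [0.003 0.002 0.007] yaw 0.001 j [ 0.44  0.35 -0.5   0.   -0.72 -1.27] t 5.6167
```

Request:
jog_arm --motion '[{"jaw": 0,"delta_pos": [0.0144,-0.0099,0.005],"yaw": 0.0556},{"jaw": 0,"delta_pos": [0.0296,-0.0184,0.005],"yaw": 0.1111},{"jaw": 0,"delta_pos": [0.0455,-0.0256,0.005],"yaw": 0.1667},{"jaw": 0,"delta_pos": [0.062,-0.0314,0.005],"yaw": 0.2222},{"jaw": 0,"delta_pos": [0.0789,-0.0357,0.005],"yaw": 0.2778}]'

```text
clock: 6.03
position: [538.3, 23.0, 41.7]
tcp_rot: [-0.147, 0.989, 0.0, 0.0]
force: [0.4, 1.0, -0.3]
grip_width: 9.3
gripper_force: 58.8
```

```bash
python3 - <<'E'
from h import *
p,th=hook();P=plate(th-PHI);print("theta",th-PHI,"err",(p[:2]-P).round(1),p[2],state()["force"])
go(*P,41.5)
E
```

```text
theta 4.8783162331316134 err [0.7 0.2] 41.65268074182989 [ 0.39411218  1.03068841 -0.29488465]
pos [538.3  23.   41.7] ty 106.9 delta [0.003 0.    0.001] yaw 0.000 j [ 0.41  0.34 -0.52  0.   -0.71 -1.68] t 6.0333
```

Request:
jog_arm --motion '[{"jaw": 0,"delta_pos": [0.0144,-0.0099,0],"yaw": 0.0556},{"jaw": 0,"delta_pos": [0.0296,-0.0184,0],"yaw": 0.1111},{"jaw": 0,"delta_pos": [0.0455,-0.0256,0],"yaw": 0.1667},{"jaw": 0,"delta_pos": [0.062,-0.0314,0],"yaw": 0.2222},{"jaw": 0,"delta_pos": [0.0789,-0.0357,0],"yaw": 0.2778}]'

```text
clock: 6.45
position: [522.0, 8.7, 41.6]
tcp_rot: [0.071, 0.997, 0.0, 0.0]
force: [-0.2, -0.0, -0.3]
grip_width: 9.5
gripper_force: 58.8
```

```bash
python3 - <<'E'
from h import *
p,th=hook();P=plate(th-PHI);print("theta",th-PHI,"err",(p[:2]-P).round(1),p[2],state()["force"])
go(*P,41.5)
E
```

```text
theta -20.13262680862495 err [0.6 0.1] 41.635254140751044 [-0.17332374 -0.01964322 -0.28632314]
pos [522.    8.7  41.6] ty 81.9 delta [ 0.002 -0.001  0.001] yaw 0.000 j [ 0.39  0.32 -0.56  0.   -0.7  -2.11] t 6.45
```

Request:
jog_arm --motion '[{"jaw": 0,"delta_pos": [0.0144,-0.0099,0],"yaw": 0.0556},{"jaw": 0,"delta_pos": [0.0296,-0.0184,0],"yaw": 0.1111},{"jaw": 0,"delta_pos": [0.0455,-0.0256,0],"yaw": 0.1667},{"jaw": 0,"delta_pos": [0.062,-0.0314,0],"yaw": 0.2222},{"jaw": 0,"delta_pos": [0.0789,-0.0357,0],"yaw": 0.2778}]'

```text
clock: 6.87
position: [501.2, 2.6, 41.7]
tcp_rot: [0.285, 0.958, 0.0, 0.0]
force: [0.3, 0.6, -0.7]
grip_width: 9.4
gripper_force: 58.8
```

```bash
python3 - <<'E'
from h import *
p,th=hook();P=plate(th-PHI);print("theta",th-PHI,"err",(p[:2]-P).round(1),p[2],state()["force"])
go(*P,41.5)
E
```

```text
theta -45.13411823677969 err [0.6 0.1] 41.65627027884003 [ 0.29058679  0.5538154  -0.69196575]
pos [501.2   2.6  41.7] ty 56.9 delta [ 0.002 -0.002  0.001] yaw 0.000 j [ 0.4   0.29 -0.6   0.   -0.68 -2.55] t 6.8667
```

Request:
jog_arm --motion '[{"jaw": 0,"delta_pos": [0.0144,-0.0099,0],"yaw": 0.0556},{"jaw": 0,"delta_pos": [0.0296,-0.0184,0],"yaw": 0.1111},{"jaw": 0,"delta_pos": [0.0455,-0.0256,0],"yaw": 0.1667},{"jaw": 0,"delta_pos": [0.062,-0.0314,0],"yaw": 0.2222},{"jaw": 0,"delta_pos": [0.062,-0.0314,0],"yaw": 0.2222}]'

```text
clock: 7.28
position: [483.3, 4.5, 41.6]
tcp_rot: [0.447, 0.895, 0.0, 0.0]
force: [-0.3, -0.8, -0.6]
grip_width: 8.8
gripper_force: 58.8
```

```bash
python3 - <<'E'
from h import *
p,th=hook();P=plate(th-PHI);print("theta",th-PHI,"err",(p[:2]-P).round(1),p[2],state()["force"])
for sh in(0,12,15):
    T=P+rot(PHI)@[sh,0];print(sh,"eye in hook",(rot(-th)@(E0-T)).round(1));go(*T,26.5)
E
```

```text
theta -65.10371900337388 err [-0.   0.1] 41.58732677195921 [-0.28724462 -0.79332664 -0.59831056]
0 eye in hook [-66.3  56.8]
pos [483.3   4.5  41.6] ty 36.9 delta [-0.   -0.    0.06] yaw 0.000 j [ 0.42  0.26 -0.64 -0.   -0.67 -2.91] t 7.2833
12 eye in hook [-71.3  46. ]
pos [483.3   4.5  41.6] ty 36.9 delta [-0.021  0.043  0.06 ] yaw 0.000 j [ 0.42  0.26 -0.64 -0.   -0.67 -2.91] t 7.2833
15 eye in hook [-72.6  43.2]
pos [483.3   4.5  41.6] ty 36.9 delta [-0.026  0.054  0.06 ] yaw 0.000 j [ 0.42  0.26 -0.64 -0.   -0.67 -2.91] t 7.2833
```

Request:
jog_arm --motion '[{"jaw": 0,"delta_pos": [-0.009,0.018,0],"yaw": 0},{"jaw": 0,"delta_pos": [-0.018,0.036,0],"yaw": 0},{"jaw": 0,"delta_pos": [-0.026,0.054,0],"yaw": 0},{"jaw": 0,"delta_pos": [-0.026,0.054,0.025],"yaw": 0},{"jaw": 0,"delta_pos": [-0.026,0.054,0.05],"yaw": 0}]'

```text
clock: 7.7
position: [499.2, 7.5, 28.2]
tcp_rot: [0.445, 0.895, 0.0, 0.0]
force: [-0.6, -0.7, -1.5]
grip_width: 9.3
gripper_force: 58.8
```

Request:
jog_arm --motion '[{"jaw": 0,"delta_pos": [0,0,0.006],"yaw": 0},{"jaw": 0,"delta_pos": [0,0,0.012],"yaw": 0},{"jaw": 0,"delta_pos": [0,0,0.018],"yaw": 0},{"jaw": 0,"delta_pos": [0,0,0.024],"yaw": 0},{"jaw": 0,"delta_pos": [0,0,0.024],"yaw": 0}]' --squeeze 20

```text
clock: 8.12
position: [499.1, 7.3, 22.8]
tcp_rot: [0.445, 0.896, 0.0, 0.0]
force: [-1.8, -0.4, 8.3]
grip_width: 9.4
gripper_force: 60.6
```

```bash
python3 - <<'E'
from h import *
p,th=hook();print("eye in hook",(rot(-th)@(E0-p[:2])).round(1),p,state()["force"],state()["grip_width"],state()["joints"][5])
s=cam("side");save("end1",cv2.resize(s["im"][120:250,200:380],None,fx=4,fy=4,interpolation=cv2.INTER_CUBIC))
E
```

```text
eye in hook [-73.2  42.8] [499.1130832    7.2911161   22.82075312] [-1.75630805 -0.4241851   8.31913029] 9.374914195888326 -2.9029615071214865
```

View pics/end1.png

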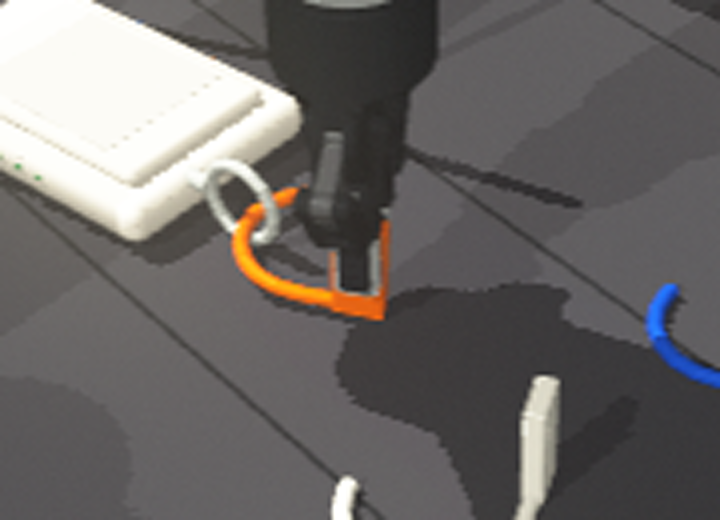

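The side view shows the orange bar through the ring at crop (265,225), with the tag plate down at (358,300). Releasing now.

Request:
jog_arm --motion '[{"jaw": 0.15,"delta_pos": [0,0,-0.01],"yaw": 0},{"jaw": 0.3,"delta_pos": [0,0,-0.01],"yaw": 0},{"jaw": 0.5,"delta_pos": [0,0,-0.01],"yaw": 0},{"jaw": 0.5,"delta_pos": [0,0,-0.01],"yaw": 0},{"jaw": 0.5,"delta_pos": [0,0,-0.01],"yaw": 0}]'

```text
clock: 8.58
position: [498.2, 7.2, 24.8]
tcp_rot: [0.445, 0.895, -0.0, -0.0]
force: [-0.5, -0.6, 0.2]
grip_width: 42.4
gripper_force: 0.0
```

Request:
jog_arm --motion '[{"jaw": 0.5,"delta_pos": [0,0,-0.08],"yaw": 0},{"jaw": 0.5,"delta_pos": [0,0,-0.16],"yaw": 0},{"jaw": 0.5,"delta_pos": [0,0,-0.28],"yaw": 0},{"jaw": 0.5,"delta_pos": [0,0,-0.44],"yaw": 0},{"jaw": 0.5,"delta_pos": [0,0,-0.6],"yaw": 0}]'

```text
clock: 9.0
position: [497.5, 7.0, 176.0]
tcp_rot: [0.445, 0.895, -0.001, -0.001]
force: [1.4, -0.2, -0.4]
grip_width: 42.5
gripper_force: 0.0
```

Request:
jog_arm --motion '[{"jaw": 0.5,"delta_pos": [0,0,-0.1],"yaw": 0},{"jaw": 0.5,"delta_pos": [0,0,-0.1],"yaw": 0},{"jaw": 0.5,"delta_pos": [0,0,-0.1],"yaw": 0},{"jaw": 0.5,"delta_pos": [0,0,-0.1],"yaw": 0},{"jaw": 0.5,"delta_pos": [0,0,-0.1],"yaw": 0}]'

```text
clock: 9.42
position: [497.6, 7.1, 198.8]
tcp_rot: [0.445, 0.895, -0.001, -0.001]
force: [0.2, 0.3, -0.4]
grip_width: 42.9
gripper_force: 0.0
```

```bash
python3 - <<'E'
from h import *
s=cam("side");t=cam("wrist")
save("end2",np.hstack([cv2.resize(s["im"][125:225,205:305],None,fx=4,fy=4,interpolation=cv2.INTER_CUBIC),cv2.resize(t["im"][:, 120:520],(400,400))]))
print(proj(t,[[*E0,25],[499,7,56]]),state()["force"],state()["clock"])
E
```

```text
[[369.27039048  87.83324707]
 [318.72271682 180.87399643]] [ 0.25397618  0.26951869 -0.36920049] 9.5167
```

View pics/end2.png

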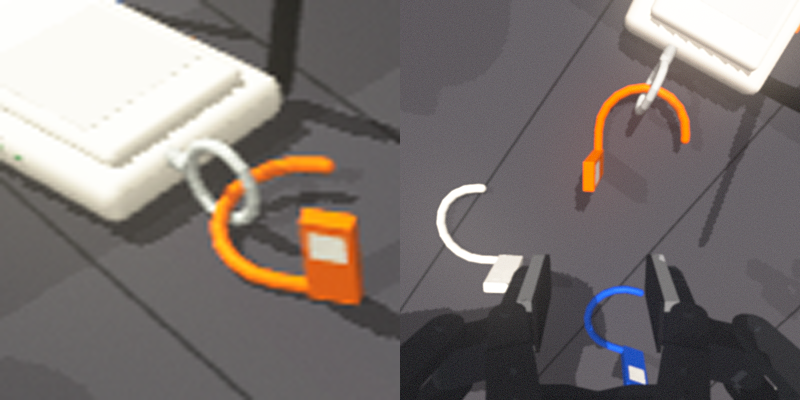

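The final picture shows the bar through the eye near the middle of the curve, the tag standing upright, the gripper clear, and the blue and white tags where they were.

```bash
python3 -c "
from cell import hand_in
print(hand_in())"
```

```text
the job is handed in; nothing more can be done
None
```

The orange C-hook tag is hooked through the router's eye near the middle of its curve, standing upright and released, the blue and white tags were never touched, and the job is handed in; hand-in returned no verdict.

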